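Isolate, then gauge the wear of a brew-unit guide groove

ROBOT

A 6-joint arm with a two-finger parallel gripper is mounted at the origin on the work surface. World frame = base frame: x ahead of the robot, y to its left, z up, the work surface at z = 0. Lengths are in m, angles in rad, forces in N, time in s.
With the tool pointing down it reaches from about 0.35 to 0.975 m from the base axis. Payload 4.9 kg.
Tool frame: the origin (TCP) lies on the centre line of the jaws, within the pads' length; the fingertips stand manip.tcp_to_tips ahead of it and the grasp point (between the pads) is the TCP (manip.tcp_to_tips is the distance from the TCP to the fingertips, in m); y points along the fingers, z is the direction in which the jaws open and shut, and the axes are right-handed (so a half turn about y gives the same grasp; the last joint's range is limited). The gripper opens to 85 mm and grips with 20 to 120 N. Pads are 22 mm wide; open, the fingers measure 114 mm over their backs; the gripper's body (76 mm by 85 mm) begins 54 mm behind the grasp point. The pads swing forward as they close: fully open they stand 13 mm farther back than shut.
Start: joints at [-1.229, 0.053, 1.613, -0, 1.476, -0.119], TCP at [0.278, -0.56, 0.25] pointing down, gripper open.
Joint ranges: [-3.01, 3.01], [-1.01, 2.22], [0.06, 2.58], [-1.02, 4.17], [0.09, 2.62], [-3.14, 3.14]. Speed limits (rad/s): [2.57, 2.57, 3.14, 3.14, 3.14, 3.14].

INTERFACE

Orientations are given as a unit quaternion [w, x, y, z].
In Python, from plant import manip gives the robot as it stands.
- The arm moves only by the tool apply_moves, never from a script. Its argument "moves" is a list of rows, each a list of 7 numbers: the gripper's target within -1 to 1 (shut at 1, half-way at 0, fully open at -1), then the shift along the tool's x, y, z in mm, then the turn, a rotation vector about the tool's x, y, z in degrees. A call has 1 to 20 rows; each row shifts and turns the commanded pose from where the row before left it, along the tool's axes as they then stand; what a row does not reach is not made up. A row lasts 1/10 s, in which the tool goes at most 50 mm and 8.59 degrees, less where a joint would pass 70% of its speed; a pose out of reach is approached as far as the arm can. A call with a gripper value outside its range is refused whole. The fingers move at their own pace and stop on an object; the grip force is fixed at half the most. Time passes only in rows, so rows that do not move let the fingers close. It gives the time, the measured TCP pose, the force and the opening at its end, in the units of the state.
- manip.state(): the state, without advancing time (a new reading comes with each control period).
- manip.grab_frame(name): name is "scene" or "top" or "wrist"; returns the picture (420x560x3 uint8, blue, green, red); there is no depth.
- manip.calibration(name): a dict with "mtx" (3x3 intrinsics, pixels), "distortion" ([k1, k2, p1, p2, k3] as OpenCV has them; the pictures are not rectified), "T" (4x4, takes a point from camera to world coordinates); the wrist camera has in their place "T_tool_cam" (4x4, takes a point from camera to tool coordinates, whose origin is the TCP and whose axes are the tool frame's). Camera axes: x right, y down, z forward; pixel columns grow to the right and rows downward; lengths in m; the calibration is good to about 2 mm. A picture is of the moment at which its call begins: read the wrist's pose just before it. calibration takes no time and is no camera call.
- manip.job_done(): hands the job in, once; it reports no verdict.
The state is a dict: "time": time; "joint_pos": joint angles; "joint_vel": joint speeds; "joint_efforts": joint torques, N m; "tool_pos": TCP position; "tool_rot": TCP orientation; "contact_force": force on the tool from outside, world axes, zero at the start; "ft_torque": the same for the moment, N m; "gripper_width": opening from 0.0 (shut) to 1.0 (fully open).
Only numpy, scipy, OpenCV 4.12 (cv2) and the standard library are available. Lean on these libraries where they do the work, as an engineer would, in place of code of your own. Each camera call takes 0.05 s, during which the arm holds its last target. There are 200 camera calls.

TASK

Gauge the wear of the brew unit's guide groove: first make it safe by swinging the isolator's handle round to off, so that the hole in its tab lines up with the hole in the fixed hasp lug. Then take the sprung depth gauge out of its dock, stand it on the open rest and let go to change your grip, push its probe into the guide groove of the brew-unit frame until the gauge's base sits flat across the groove, and hold it there for a second to read the depth. Finally stand the gauge back upright on the open rest, leaving the isolator off and the other things on the desk where they are.

Things in the scene. Friction and masses are not known exactly. Their poses are not given: they have to be found in the camera images.
- gauge: Sprung depth gauge, loose, 0.3 kg, upright in the dock. Steel base bar 28 (x) x 72 (y) x 10 mm high; on it a flat grey plastic body 18 (x) x 62 (y) mm, 10 to 85 mm above the base's underside. A 6 mm round probe sticks out 28 mm below the middle of the base. Dark scales with a white pointer on both flat faces. Origin: centre of the base's underside; z up, y along the base. Same after half a turn.
- probe (a joint): How far the gauge's probe is pushed in: 0 = fully out (28 mm below the base), 0.028 m = tip level with the base's underside. Groove depth = 28 mm minus this while the base sits flat. Spring: 4 N to start, 0.25 N more per mm; the gauge's own weight does not push it in, and it springs out again when lifted.
- gauge_top (a point): Centre of the top of the gauge's flat body, 85 mm above its base's underside. Here the probe's steel plunger stub, 8 mm round, stands 7 mm above the body and rises as far as the probe is pushed in.
- dock: Dark steel dock, fixed; origin on the desk under its centre. The gauge starts at its centre, axes alike, base on two blocks 36 mm above the desk, probe hanging in the 28 mm gap between them. Low lips, 6 mm high, 45 mm from the centre along y, stand past the base's ends. The gauge's narrow ends (62 mm apart in y) are open to the fingers, its flat faces are not: see dock_plates.
- dock_plates (a point): Middle, between their tops, of the dock's two upright plates, 118 mm above the desk (3 mm below the top of the gauge's body). They stand before both flat faces of the gauge, inner faces 17 mm from the centre along the dock's x, 4 mm thick, 44 mm wide in y, and bar a grip across the flat faces.
- rest: Open rest, fixed, 70 (x) x 108 (y) mm: two black blocks, tops 36 mm above the desk, with a gap 28 mm wide (y from -14 to 14 mm) and 32 mm deep along x between them, for the probe to hang in. The gauge stands across the gap, its y along the rest's y; nothing stands above the tops. Origin: on the desk under its centre.
- frame: Aluminium brew-unit frame, fixed, 80 (x) x 96 (y) mm: two flat lands 34 mm above the desk, upright cheek plates at both sides, inner faces 41 mm from the centre along y, tops 116 mm above the desk. Open from above and along x. The gauge goes in with its y along the frame's y; fingers on its narrow ends do not fit, fingers on its flat faces do. Origin: on the desk under its centre.
- groove_mid (a point): Middle of the guide groove's mouth, level with the frame's lands, 34 mm above the desk. The groove is 16 mm wide (frame y from -8 to 8 mm), runs along the frame's x over its whole length and is open at both ends; its depth is 12 to 20 mm and differs from start to start.
- isolator: Grey isolator box, fixed, 96 x 96 x 56 mm high, with a black handle on top that turns about the vertical through the box's centre. A fixed steel hasp lug sticks out at its -x side (to 100 mm from the centre, 58 to 62 mm above the desk) with a 9 mm hole. Origin: on the desk under its centre.
- handle (a joint): Angle of the isolator handle: 0 = on (points along the isolator's +y), 1.571 = off (along its -x, over the lug); anticlockwise from above, stop at 1.585; starts at 0 to 0.4, stays where left (friction 0.12 N m). A bar 18 mm wide, 66 to 92 mm above the desk, to 70 mm from the axis (hub radius 21 mm), then a thin tab to 100 mm.
- probe_tip (a point): End of the probe, on the gauge's centre line.
- tab_hole (a point): Centre of the 9 mm hole in the handle's tab, 83 mm from the handle's axis, 68 mm above the desk.
- hasp_hole (a point): Centre of the hole in the fixed hasp lug, 83 mm from the box's centre along its -x, 62 mm above the desk.
- calculator: Bystander: black calculator, 125 x 80 x 14 mm, lying flat. Origin: centre of the underside.
- jar: Bystander: brown glass jar, 52 mm wide, 55 mm high. Origin: centre of the underside.
- vial_a: Bystander: small brown bottle with a cap, 32 mm wide, 58 mm high. Origin: centre of the underside.
- vial_b: Bystander: small brown bottle with a cap, 36 mm wide, 75 mm high. Origin: centre of the underside.
- cup: Bystander: white espresso cup, 68 mm wide, 58 mm high. Origin: centre of the underside.
- tamper: Bystander: steel coffee tamper, 58 mm wide, 64 mm high. Origin: centre of the underside.
- portafilter: Bystander: steel filter holder 68 mm wide, 28 mm high, with a black handle reaching 170 mm along its +y. Origin: under the centre of the round part.
- screwdriver: Bystander: screwdriver, 170 mm long, lying along its x. Origin: its underside, about mid-length.
Not all that is in view belongs to the job. What is shaped like the frame but blue or brown is not meant.

How it is judged:
By the outcome, as a careful person would: the job done as asked, in the order asked, and still so for the second after the job is handed in, with the robot touching nothing.
It also fails if it takes over 72 s, if anything falls off the work surface, if the arm or the gripper's body presses on something with over 40 N, if the wrist force passes 120 N, or if a joint passes its speed limit or range.

## Working session

There is one attempt and no reset: what is moved stays moved. The work goes in short steps, Python scripts to look and compute and a tool call to move; the robot and the scene stay as the last step left them, time stands still between calls to the robot, and variables do not carry over. Pictures are saved under pics/ and viewed, about 8 in all and at most 12, crops included, and the job is handed in when it is done.

Besides the shell and the picture viewer there is one more tool, called after "Emit:" as name([rows], argument=value, ...), one row to a line, values as JSON. apply_moves: Moves the arm, as the interface text tells. Its arguments: {"type":"object","properties":{"moves":{"type":"array","items":{"type":"array","items":{"type":"number"}}}},"required":["moves"]}

```bash
ls; mkdir -p pics; cat > h.py <<'E'
import numpy as np, cv2
from plant import manip
from scipy.spatial.transform import Rotation as R
def st(): return manip.state()
def rot(q): return R.from_quat([q[1],q[2],q[3],q[0]])
def grab(n,f):
    s=manip.state(); im=manip.grab_frame(n); cv2.imwrite(f'pics/{f}.png',im)
    T=None
    c=manip.calibration(n)
    if n=='wrist':
        A=np.eye(4);A[:3,:3]=rot(s['tool_rot']).as_matrix();A[:3,3]=s['tool_pos'];T=A@np.array(c['T_tool_cam'])
    else: T=np.array(c['T'])
    np.savez(f'pics/{f}.npz',T=T,K=np.array(c['mtx']),D=np.array(c['distortion'],float))
    return im
def cal(f):
    d=np.load(f'pics/{f}.npz');return d['T'],d['K'],d['D']
def ray(f,px):
    T,K,D=cal(f);p=cv2.undistortPoints(np.array(px,float).reshape(-1,1,2),K,D).reshape(-1,2)
    d=np.c_[p,np.ones(len(p))]@T[:3,:3].T
    return T[:3,3],d
def onz(f,px,z):
    o,d=ray(f,px);return o+d*((z-o[2])/d[:,2])[:,None]
def proj(f,P):
    T,K,D=cal(f);Q=(np.array(P,float).reshape(-1,3)-T[:3,3])@T[:3,:3]
    return cv2.projectPoints(Q,np.zeros(3),np.zeros(3),K,D)[0].reshape(-1,2)
E
python3 - <<'E'
from h import *
np.set_printoptions(precision=4,suppress=True)
a=grab('top','top0');b=grab('scene','scene0');w=grab('wrist','wrist0')
s=st();print(s, manip.tcp_to_tips)
print(rot(s['tool_rot']).as_matrix())
for n in ('top0','scene0','wrist0'):print(n,cal(n)[0][:3,3],cal(n)[1][0,0])
print(manip.calibration('wrist')['T_tool_cam'])
cv2.imwrite('pics/top0x.png',cv2.resize(a,(800,600)))
E
```

```text
pics
{'time': 0.15, 'joint_pos': array([-1.229 ,  0.0532,  1.6139,  0.    ,  1.476 , -0.119 ]), 'joint_vel': array([ 0.0009, -0.0048, -0.0048, -0.0004, -0.0001, -0.    ]), 'joint_efforts': array([  0.0004, -39.4241, -37.0722,  -0.0002,   0.0047,  -0.    ]), 'tool_pos': array([ 0.2778, -0.5594,  0.2494]), 'tool_rot': array([ 0.1614, -0.1615,  0.689 , -0.6879]), 'contact_force': array([-0.1147, -0.7922, -0.1013]), 'ft_torque': array([-0.002 ,  0.0667,  0.0536]), 'gripper_width': 1.0006971994682072} 0.019
[[-0.8957 -0.0005  0.4447]
 [-0.4447  0.0015 -0.8957]
 [-0.0002 -1.     -0.0015]]
top0 [ 0.1836 -0.0026  1.39  ] 468.72781653067136
scene0 [1.068  0.1135 0.8365] 382.1807379578911
wrist0 [ 0.344  -0.5259  0.3726] 360.7974902714885
[[-0.0001  0.9565  0.2918 -0.0742]
 [-0.0003 -0.2918  0.9565 -0.1234]
 [ 1.      0.      0.0003 -0.0007]
 [ 0.      0.      0.      1.    ]]
```

View pics/top0x.png

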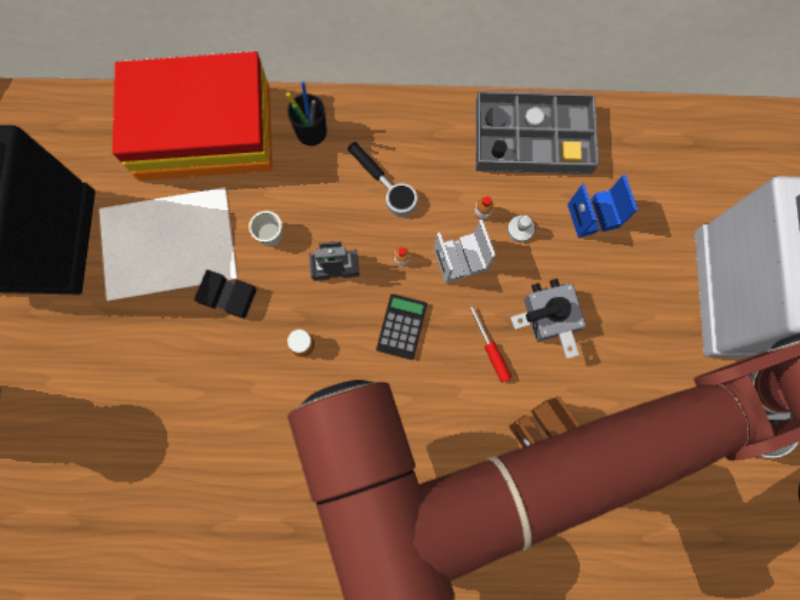

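View pics/scene0.png

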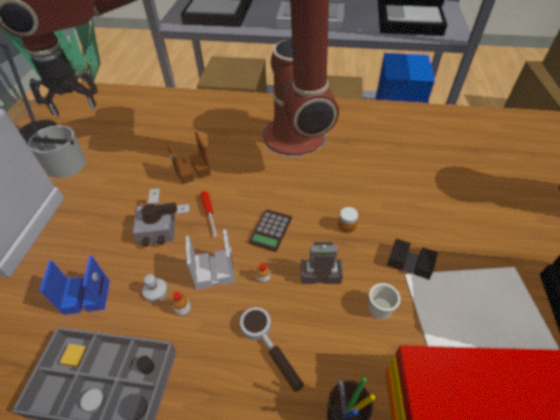

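The top view (800x600) shows the isolator at (555,312) with its handle tab at (520,322) and lug at (568,345). The frame is at (465,252), the dock with gauge at (334,260) and the rest at (226,294). The brown frame at (545,420) and the blue one at (600,205) are decoys. Next I'll enlarge the top view for pixel picking.

```bash
python3 - <<'E'
from h import *
a=cv2.imread('pics/top0.png')
c=cv2.resize(a[120:270,130:430],None,fx=2.66667,fy=2.66667,interpolation=cv2.INTER_CUBIC)
d=[]
for (x0,y0) in ((135,185),(210,160),(300,150),(355,190)):
    d.append(cv2.resize(a[y0:y0+60,x0:x0+80],(400,300),interpolation=cv2.INTER_CUBIC))
cv2.imwrite('pics/c1.png',np.vstack([np.hstack(d[:2]),np.hstack(d[2:])]))
E
```

```text
(no output)
```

View pics/c1.png

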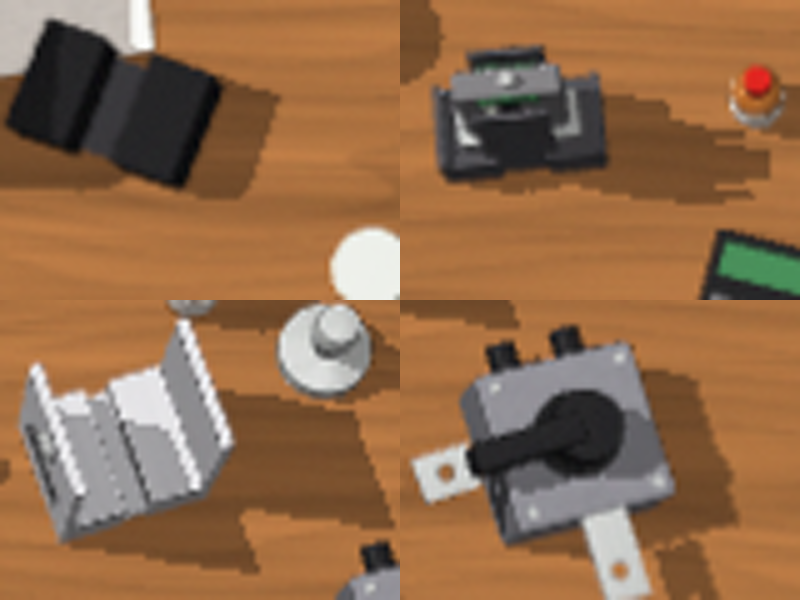

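The crop tiles are clear. They show tab hole (446,472), hasp hole (620,570), box screws, cheek tops, gauge top with its stub at (510,78), and the rest outline. Converting these to positions.

```bash
python3 - <<'E'
from h import *
np.set_printoptions(precision=4,suppress=True)
def P(pts,x0,y0,ox,oy,z):
    p=np.array(pts,float)-[ox,oy]; p=(p+.5)/5-.5+[x0,y0]
    return onz('top0',p,z)[:,:2]
I=lambda p,z:P(p,355,190,400,300,z)
hole=I([(446,472)],.068)[0];hasp=I([(620,570)],.062)[0]
sc=I([(494,387),(620,357),(659,481),(533,512)],.056);c=sc.mean(0);hub=I([(582,430)],.092)[0]
print('hole',hole,'hasp',hasp,'screws',sc,'c',c,'hub',hub)
print('dist',np.linalg.norm(hole-c),np.linalg.norm(hasp-c))
u=(c-hasp)/np.linalg.norm(c-hasp);print('iso yaw',np.degrees(np.arctan2(u[1],u[0])), 'handle',np.degrees(np.arctan2(*(hole-c)[::-1])))
F=P([(37,367),(78,493),(183,322),(228,445)],300,150,0,300,.116);print('frame',F,F.mean(0))
G=P([(452,80),(557,66),(510,78)],210,160,400,0,.121);print('gauge',G,'stub',P([(510,78)],210,160,400,0,.128))
Rr=P([(48,20),(220,92),(183,187),(8,125)],135,185,0,0,.036);print('rest',Rr,Rr.mean(0),np.linalg.norm(np.diff(Rr,axis=0),axis=1))
E
```

```text
hole [ 0.4352 -0.2509] hasp [ 0.3816 -0.3513] screws [[ 0.4888 -0.2821]
 [ 0.5087 -0.3568]
 [ 0.4352 -0.3772]
 [ 0.4152 -0.3033]] c [ 0.4619 -0.3299] hub [ 0.4568 -0.3242]
dist 0.08335746088213712 0.0831161335942286
iso yaw 14.915934108106905 handle 108.69477402929353
frame [[ 0.5988 -0.0827]
 [ 0.5252 -0.1065]
 [ 0.6279 -0.1661]
 [ 0.5554 -0.1913]] [ 0.5768 -0.1366]
gauge [[0.5539 0.1622]
 [0.5635 0.1034]
 [0.5558 0.1296]] stub [[0.5538 0.1288]]
rest [[0.5328 0.3982]
 [0.4912 0.2919]
 [0.4334 0.3098]
 [0.4681 0.4165]] [0.4814 0.3541] [0.1141 0.0605 0.1122]
```

```bash
cat >> h.py <<'E'
def go(x,y,z,zyaw):
    "tool-axes delta (mm) from measured pose, done before turning; turn about tool y (deg)"
    s=st();M=rot(s['tool_rot']).as_matrix()
    cy=np.degrees(np.arctan2(M[1,2],M[0,2]))
    d=M.T@(np.array([x,y,z])-s['tool_pos'])*1e3
    t=-((zyaw-cy+180)%360-180)
    tilt=np.degrees(np.arccos(-M[2,1]))
    print('shift',d.round(1),'turn y',round(t,2),'| tilt',round(tilt,2),'zyaw',round(cy,2),'pos',s['tool_pos'].round(4),'t',s['time'])
E
python3 -c "
from h import *
go(.4465,-.2844,.2,-161.3)"
```

```text
shift [-273.4   49.7 -171.2] turn y 97.7 | tilt 0.09 zyaw -63.6 pos [ 0.2778 -0.5594  0.2494] t 0.15
```

Emit:
apply_moves([
  [-1,-34.2,6.2,-21.4,0,0,0],
  [-1,-34.2,6.2,-21.4,0,0,0],
  [-1,-34.2,6.2,-21.4,0,0,0],
  [-1,-34.2,6.2,-21.4,0,0,0],
  [-1,-34.2,6.2,-21.4,0,0,0],
  [-1,-34.2,6.2,-21.4,0,0,0],
  [-1,-34.2,6.2,-21.4,0,0,0],
  [-1,-34.2,6.2,-21.4,0,0,0],
  [-1,0,0,0,0,8.14,0],
  [-1,0,0,0,0,8.14,0],
  [-1,0,0,0,0,8.14,0],
  [-1,0,0,0,0,8.14,0],
  [-1,0,0,0,0,8.14,0],
  [-1,0,0,0,0,8.14,0],
  [-1,0,0,0,0,8.14,0],
  [-1,0,0,0,0,8.14,0],
  [-1,0,0,0,0,8.14,0],
  [-1,0,0,0,0,8.14,0],
  [-1,0,0,0,0,8.14,0],
  [-1,0,0,0,0,8.14,0],
])

```text
time: 2.15
tool_pos: [0.4466, -0.2846, 0.2003]
tool_rot: [-0.414, 0.413, 0.573, -0.573]
contact_force: [0.1, -0.7, 0.2]
gripper_width: 1.001
```

```bash
python3 -c "
from h import *
go(.4465,-.2844,.09,-161.3)
a=grab('wrist','w1')
for p in ([.4619,-.3299,.092],[.4352,-.2509,.068],[.3816,-.3513,.062]): 
    q=proj('w1',p)[0];print(q);cv2.circle(a,(int(q[0]),int(q[1])),4,(0,0,255),1)
cv2.imwrite('pics/w1a.png',a);go(.4465,-.2844,.09,-161.3)"
```

```text
shift [  0.2 110.3   0. ] turn y -0.31 | tilt 0.04 zyaw -161.61 pos [ 0.4466 -0.2846  0.2003] t 2.15
[278.74710443 144.74655512]
[279.44017254 250.85503744]
[393.09245786 147.51214196]
shift [  0.2 110.3   0. ] turn y -0.51 | tilt 0.04 zyaw -161.81 pos [ 0.4466 -0.2846  0.2003] t 2.2
```

View pics/w1a.png

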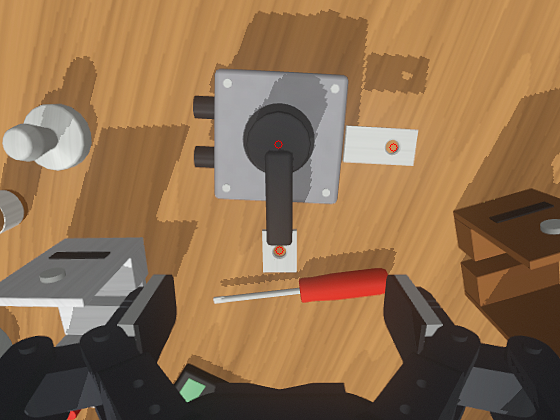

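The predicted centre and holes land on the image features, so the isolator pose is good. Next is to go down, grip the bar and turn it.

Emit:
apply_moves([
  [-1,0,30,0,0,0,0],
  [-1,0,30,0,0,0,0],
  [-1,0,30,0,0,0,0],
  [-1,0,20,0,0,0,0],
  [-1,0,0,0,0,0,0],
  [0.3,0,0,0,0,0,0],
  [0.6,0,0,0,0,0,0],
  [0.8,0,0,0,0,0,0],
  [0.8,0,0,0,0,0,0],
  [0.8,0,0,0,0,0,0],
  [0.8,0,0,0,0,0,0],
])

```text
time: 3.3
tool_pos: [0.4474, -0.2852, 0.0919]
tool_rot: [0.411, -0.412, -0.575, 0.575]
contact_force: [-1.1, 1.7, 5.3]
gripper_width: 0.194
```

```bash
python3 -c "
from h import *
go(.4465,-.2844,.09,-161.3)
s=st();c=np.array([.4619,-.3299]);d=s['tool_pos'][:2]-c
print('r',np.hypot(*d),'ang',np.degrees(np.arctan2(d[1],d[0])),s['contact_force'],s['gripper_width'])"
```

```text
shift [1.  1.9 0.6] turn y 0.03 | tilt 0.08 zyaw -161.27 pos [ 0.4474 -0.2852  0.0919] t 3.3
r 0.047049735749178374 ang 107.98938578221826 [-1.06323299  1.67086531  5.34976065] 0.19390707463242973
```

Emit:
apply_moves([
  [0.8,-0.26,0,4.91,0,-6,0],
  [0.8,-0.26,0,4.91,0,-6,0],
  [0.8,-0.26,0,4.91,0,-6,0],
  [0.8,-0.26,0,4.91,0,-6,0],
  [0.8,-0.26,0,4.91,0,-6,0],
  [0.8,-0.26,0,4.91,0,-6,0],
  [0.8,-0.26,0,4.91,0,-6,0],
  [0.8,-0.26,0,4.91,0,-6,0],
  [0.8,-0.26,0,4.91,0,-6,0],
  [0.8,-0.26,0,4.91,0,-6,0],
  [0.8,-0.26,0,4.91,0,-6,0],
  [0.8,-0.26,0,4.91,0,-6,0],
  [0.8,-0.26,0,4.91,0,-6,0],
  [0.8,-0.26,0,4.91,0,-6,0],
  [0.8,-0.04,0,1.97,0,-2.4,0],
  [0.8,0,0,0,0,0,0],
  [0.8,0,0,0,0,0,0],
])

```text
time: 5.0
tool_pos: [0.417, -0.3425, 0.0919]
tool_rot: [-0.093, 0.093, -0.7, 0.702]
contact_force: [-2.1, -0.7, 4.7]
gripper_width: 0.194
```

```bash
python3 -c "
from h import *
go(.4165,-.342,.09,-75.1)
s=st();c=np.array([.4619,-.3299]);d=s['tool_pos'][:2]-c
print('r',np.hypot(*d),'ang',np.degrees(np.arctan2(d[1],d[0])),s['contact_force'],s['gripper_width'],s['ft_torque'])"
```

```text
shift [ 0.3  1.9 -0.6] turn y 0.23 | tilt 0.12 zyaw -74.87 pos [ 0.417  -0.3425  0.0919] t 5.0
r 0.046676107292775625 ang -164.33976204137008 [-2.14478469 -0.70838169  4.67083519] 0.19416084602554282 [-0.02434699  0.18849127  0.08776677]
```

Emit:
apply_moves([
  [0.3,0,0,0,0,0,0],
  [0.0,0,0,0,0,0,0],
  [-0.2,0,0,0,0,0,0],
  [-0.2,0,0,0,0,0,0],
  [-0.6,0,-20,0,0,0,0],
  [-1,0,-40,0,0,0,0],
  [-1,0,-40,0,0,0,0],
  [-1,0,-30,0,0,0,0],
  [-1,-40,0,0,0,0,0],
  [-1,0,0,0,0,0,0],
])

```text
time: 6.0
tool_pos: [0.4581, -0.3308, 0.2226]
tool_rot: [-0.095, 0.093, -0.7, 0.702]
contact_force: [-1.0, 0.2, 0.0]
gripper_width: 1.002
```

```bash
python3 -c "
from h import *
np.set_printoptions(precision=4,suppress=True)
a=grab('wrist','w2')
q=proj('w2',[[.3816,-.3513,.068],[.3816,-.3513,.062],[.4619,-.3299,.092]]);print(q)
x,y=q[0].astype(int)
c=a[max(0,y-60):y+60,max(0,x-80):x+80];print(max(0,x-80),max(0,y-60))
cv2.imwrite('pics/w2c.png',np.hstack([cv2.resize(c,(400,300),interpolation=cv2.INTER_CUBIC),cv2.resize(a,(400,300))]))
go(.555,.130,.25,-80.7)"
```

```text
[[279.2569 288.2443]
 [279.2428 284.9095]
 [279.947  202.7663]]
199 228
shift [-216.2  -29.  -418.6] turn y 5.94 | tilt 0.05 zyaw -74.76 pos [ 0.4564 -0.3307  0.2212] t 6.05
```

View pics/w2c.png

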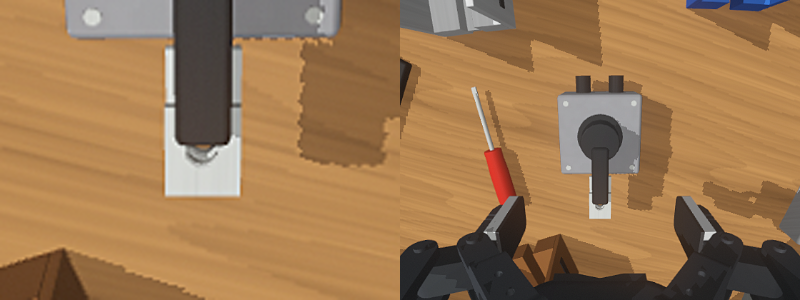

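Handle is off: the tab lies centred over the lug with both holes on one line near crop (202,152). Now to the dock.

Emit:
apply_moves([
  [-1,-19.6,-5,-38,0,0.54,0],
  [-1,-19.6,-5,-38,0,0.54,0],
  [-1,-19.6,-5,-38,0,0.54,0],
  [-1,-19.6,-5,-38,0,0.54,0],
  [-1,-19.6,-5,-38,0,0.54,0],
  [-1,-19.6,-4,-38,0,0.54,0],
  [-1,-19.6,0,-38,0,0.54,0],
  [-1,-19.6,0,-38,0,0.54,0],
  [-1,-19.6,0,-38,0,0.54,0],
  [-1,-19.6,0,-38,0,0.54,0],
  [-1,-19.6,0,-38,0,0.54,0],
  [-1,0,0,0,0,0,0],
  [-1,0,0,0,0,0,0],
])

```text
time: 7.35
tool_pos: [0.5752, 0.1235, 0.2485]
tool_rot: [-0.056, 0.058, -0.705, 0.705]
contact_force: [-0.0, -0.8, -0.4]
gripper_width: 1.002
```

```bash
python3 -c "
from h import *
a=grab('wrist','w3');go(.555,.13,.25,-80.7)
c=a[130:340,140:420]
cv2.imwrite('pics/w3c.png',cv2.resize(c,(800,600),interpolation=cv2.INTER_CUBIC))
print(proj('w3',[[.555,.13,.121],[.555,.13,.128]]))"
```

```text
shift [ 18.8  -1.2 -10.5] turn y -0.11 | tilt 0.11 zyaw -80.81 pos [0.5752 0.1227 0.2487] t 7.4
[[267.01367837 232.55182739]
 [266.69771985 235.93236283]]
```

View pics/w3c.png

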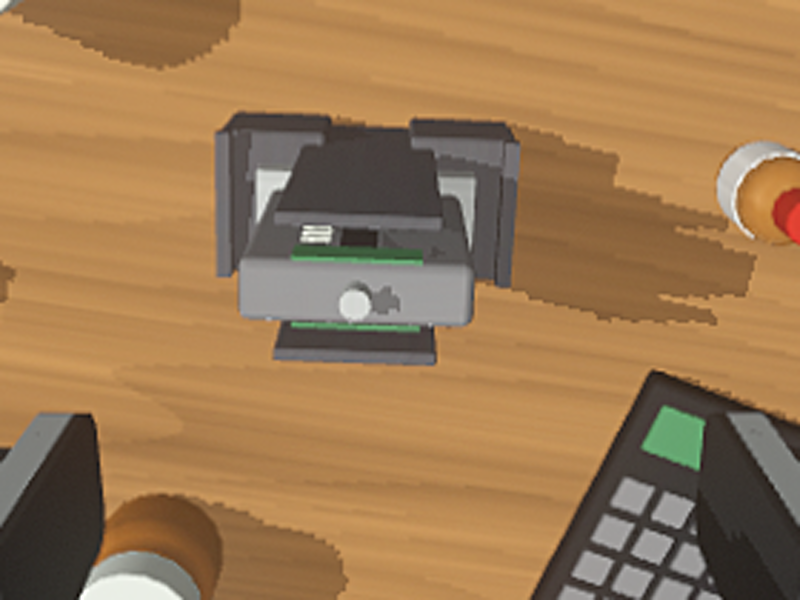

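The stub is at (355,302) in this crop and the body top's corners are at about (247,257), (472,266), (470,325) and (241,316). The wrist is slightly short of its target. I'll convert these to a position and yaw.

```bash
python3 - <<'E'
from h import *
np.set_printoptions(precision=4,suppress=True)
k=800/280
f=lambda p,z:onz('w3',(np.array(p,float)+.5)/k-.5+[140,130],z)[:,:2]
print('stub',f([(355,302)],.128))
b=f([(247,257),(472,266),(470,325),(241,316)],.121);print(b,b.mean(0),np.linalg.norm(b[0]-b[1]),np.linalg.norm(b[3]-b[2]))
for i,j in((0,1),(3,2)):
    d=b[i]-b[j];print('yaw y',np.degrees(np.arctan2(d[1],d[0])))
p=f([(275,218),(441,224),(435,362),(275,356)],.118);print(p,p.mean(0))
for i,j in((0,1),(3,2)):
    d=p[i]-p[j];print('yaw y',np.degrees(np.arctan2(d[1],d[0])),np.linalg.norm(d))
c=p.mean(0)
E
```

```text
stub [[0.5551 0.132 ]]
[[0.5601 0.1611]
 [0.567  0.1037]
 [0.5509 0.1013]
 [0.5437 0.1608]] [0.5554 0.1317] 0.057834540463615886 0.059958828954577194
yaw y 96.85390458824773
yaw y 96.87326856865158
[[0.5707 0.1556]
 [0.576  0.1133]
 [0.5377 0.1082]
 [0.5325 0.1507]] [0.5542 0.1319]
yaw y 97.10011859599108 0.04263528026898701
yaw y 96.9688276762075 0.04290244349405636
```

```bash
python3 -c "
from h import *
go(.555,.132,.1,-83)"
```

```text
shift [ 18.2 148.8 -12.5] turn y 2.19 | tilt 0.11 zyaw -80.81 pos [0.5752 0.1227 0.2487] t 7.4
```

Emit:
apply_moves([
  [-1,9.1,0,-6.3,0,0,0],
  [-1,9.1,0,-6.3,0,2.2,0],
  [-1,0,30,0,0,0,0],
  [-1,0,30,0,0,0,0],
  [-1,0,0,0,0,0,0],
  [-1,0,0,0,0,0,0],
])

```text
time: 8.0
tool_pos: [0.5551, 0.132, 0.1897]
tool_rot: [-0.042, 0.043, -0.706, 0.706]
contact_force: [0.4, 0.2, 0.7]
gripper_width: 1.002
```

```bash
python3 -c "
from h import *
go(.555,.132,.1,-83)"
```

```text
shift [-0.  89.7 -0. ] turn y -0.09 | tilt 0.07 zyaw -83.09 pos [0.5551 0.132  0.1897] t 8.0
```

Emit:
apply_moves([
  [-1,0,25,0,0,0,0],
  [-1,0,25,0,0,0,0],
  [-1,0,25,0,0,0,0],
  [-1,0,14.7,0,0,0,0],
  [-1,0,0,0,0,0,0],
  [0,0,0,0,0,0,0],
  [0.3,0,0,0,0,0,0],
  [0.3,0,0,0,0,0,0],
  [0.3,0,0,0,0,0,0],
  [0.3,0,0,0,0,0,0],
])

```text
time: 9.0
tool_pos: [0.5576, 0.1329, 0.1025]
tool_rot: [0.045, -0.042, 0.706, -0.706]
contact_force: [-0.1, -1.0, 6.5]
gripper_width: 0.719
```

```bash
python3 -c "
from h import *
go(.555,.132,.1,-83);s=st();print(s['contact_force'],s['ft_torque'],s['gripper_width'])"
```

```text
shift [2.7 2.5 0.6] turn y -0.02 | tilt 0.25 zyaw -83.02 pos [0.5576 0.1329 0.1025] t 9.0
[-0.14688068 -0.98775844  6.47699673] [0.07355457 0.01218683 0.02834759] 0.7191121910299099
```

Emit:
apply_moves([
  [0.3,0,-15,0,0,0,0],
  [0.3,0,-20,0,0,0,0],
  [0.3,0,-30,0,0,0,0],
  [0.3,0,-35,0,0,0,0],
  [0.3,9,0,-22,0,0,0],
  [0.3,9,0,-28,0,0,0],
  [0.3,9,0,-28,0,0,0],
  [0.3,9,0,-28,0,0,0],
  [0.3,0,0,0,0,0,0],
  [0.3,0,0,0,0,0,0],
])

```text
time: 10.0
tool_pos: [0.5065, 0.2339, 0.1998]
tool_rot: [-0.043, 0.044, -0.706, 0.706]
contact_force: [0.7, 0.2, -2.9]
gripper_width: 0.713
```

```bash
python3 -c "
from h import *
a=grab('wrist','w4');go(.481,.354,.2,-110)
q=proj('w4',[[.5328,.3982,.036],[.4912,.2919,.036],[.4334,.3098,.036],[.4681,.4165,.036]]);print(q)
x,y=(q.mean(0)-[100,75]).astype(int);x=max(x,0);y=max(y,0);print(x,y)
cv2.imwrite('pics/w4c.png',np.hstack([cv2.resize(a[y:y+150,x:x+200],(800,600),interpolation=cv2.INTER_CUBIC)]))
s=st();print(s['contact_force'],s['gripper_width'])"
```

```text
shift [  11.    -0.2 -122.9] turn y 27.0 | tilt 0.05 zyaw -83.0 pos [0.5069 0.2334 0.1998] t 10.05
[[ 81.70345533 140.49172477]
 [208.4505561  205.21640002]
 [184.05536339 265.60556737]
 [ 63.49987685 213.89230612]]
34 131
[-0.19296598 -0.1452583  -3.86912105] 0.7180369896064481
```

View pics/w4c.png

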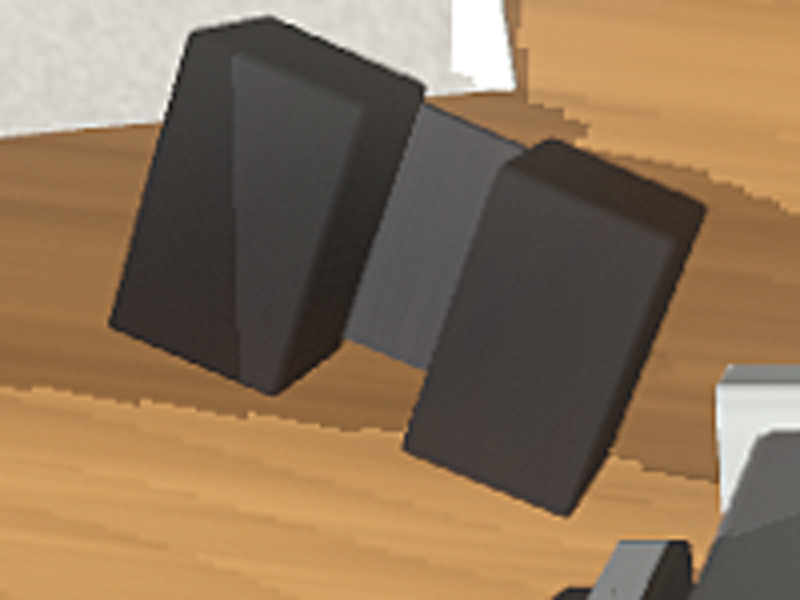

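The top faces of both rest blocks are visible: the left one at (190,35), (365,103), (272,393), (110,325) and the right one at (508,165), (675,238), (567,516), (403,450).

```bash
python3 - <<'E'
from h import *
np.set_printoptions(precision=4,suppress=True)
p=np.array([(190,35),(365,103),(272,393),(110,325),(508,165),(675,238),(567,516),(403,450)],float)
b=onz('w4',(p+.5)/4-.5+[34,131],.036)[:,:2]
print(b,b.mean(0));y=b[[0,1,2,3]].mean(0)-b[4:].mean(0)
print('sep',np.linalg.norm(y),'yaw y',np.degrees(np.arctan2(y[1],y[0])))
x=b[0]+b[1]+b[4]+b[5]-b[2]-b[3]-b[6]-b[7];print('len x',np.linalg.norm(x)/4,np.degrees(np.arctan2(x[1],x[0])))
E
```

```text
[[0.5336 0.3987]
 [0.5239 0.3623]
 [0.4587 0.3828]
 [0.4697 0.4185]
 [0.5146 0.3327]
 [0.5035 0.2977]
 [0.4382 0.3177]
 [0.4491 0.354 ]] [0.4864 0.3581]
sep 0.06812505900433785 yaw y 72.80881942838532
len x 0.06810573681838147 -17.434447726888042
```

Rest is at (0.4864, 0.3581), yaw -17.3°. The block separation comes out at 68.1 mm against the expected 68.

```bash
python3 -c "
from h import *
go(.4864,.3581,.2,-107.3)"
```

```text
shift [   5.1   -0.2 -126.3] turn y 24.3 | tilt 0.05 zyaw -83.0 pos [0.5069 0.2334 0.1998] t 10.05
```

Emit:
apply_moves([
  [0.3,1,0,-25.2,0,0,0],
  [0.3,1,0,-25.3,0,0,0],
  [0.3,1,0,-25.3,0,0,0],
  [0.3,1,0,-25.3,0,0,0],
  [0.3,1,0,-25.2,0,0,0],
  [0.3,0,0,0,0,6.1,0],
  [0.3,0,0,0,0,6.1,0],
  [0.3,0,0,0,0,6.1,0],
  [0.3,0,0,0,0,6,0],
  [0.3,0,25,0,0,0,0],
  [0.3,0,25,0,0,0,0],
  [0.3,0,20,0,0,0,0],
  [0.3,0,12,0,0,0,0],
  [0.3,0,0,0,0,0,0],
  [0.3,0,0,0,0,0,0],
])

```text
time: 11.55
tool_pos: [0.4876, 0.3582, 0.1187]
tool_rot: [-0.106, 0.107, 0.699, -0.699]
contact_force: [0.3, -0.6, -2.8]
gripper_width: 0.714
```

```bash
python3 -c "
from h import *
go(.4864,.3581,.1025,-107.3)"
```

```text
shift [ 1.1 16.2  0.5] turn y -0.06 | tilt 0.04 zyaw -107.36 pos [0.4876 0.3582 0.1187] t 11.55
```

Emit:
apply_moves([
  [0.3,0,8,0,0,0,0],
  [0.3,0,4,0,0,0,0],
  [0.3,0,2,0,0,0,0],
  [0.3,0,1.5,0,0,0,0],
  [0.3,0,1,0,0,0,0],
  [0.3,0,0,0,0,0,0],
  [0.3,0,0,0,0,0,0],
])

```text
time: 12.25
tool_pos: [0.4872, 0.3585, 0.1026]
tool_rot: [-0.106, 0.107, 0.699, -0.699]
contact_force: [-3.2, -2.3, 3.7]
gripper_width: 0.72
```

```bash
python3 -c "
from h import *
go(.4864,.3581,.1025,-107.3);print(st()['contact_force'])"
```

```text
shift [0.6 0.1 0.6] turn y -0.01 | tilt 0.03 zyaw -107.31 pos [0.4872 0.3585 0.1026] t 12.25
[-3.24902939 -2.27130891  3.68463082]
```

Emit:
apply_moves([
  [0,0,0,0,0,0,0],
  [-1,0,0,0,0,0,0],
  [-1,0,0,0,0,0,0],
  [-1,0,0,0,0,0,0],
  [-1,0,-20,0,0,0,0],
  [-1,0,-35,0,0,0,0],
  [-1,0,-35,0,0,0,0],
  [-1,0,0,0,0,-8.18,0],
  [-1,0,0,0,0,-8.18,0],
  [-1,0,0,0,0,-8.18,0],
  [-1,0,0,0,0,-8.18,0],
  [-1,0,0,0,0,-8.18,0],
  [-1,0,0,0,0,-8.18,0],
  [-1,0,0,0,0,-8.18,0],
  [-1,0,0,0,0,-8.18,0],
  [-1,0,0,0,0,-8.18,0],
  [-1,0,0,0,0,-8.18,0],
  [-1,0,0,0,0,-8.2,0],
  [-1,0,0,0,0,0,0],
])

```text
time: 14.15
tool_pos: [0.487, 0.3585, 0.1914]
tool_rot: [0.419, -0.419, 0.57, -0.57]
contact_force: [-1.2, -0.6, -0.5]
gripper_width: 0.995
```

```bash
python3 -c "
from h import *
a=grab('wrist','w5');go(.4864,.3581,.101,-17.3)
q=proj('w5',[[.4864,.3581,.128]])[0];print(q)
cv2.imwrite('pics/w5a.png',a)"
```

```text
shift [ 0.5 90.4 -0.5] turn y -0.19 | tilt 0.01 zyaw -17.49 pos [0.487  0.3584 0.1914] t 14.2
[279.73910566 243.25024312]
```

View pics/w5a.png

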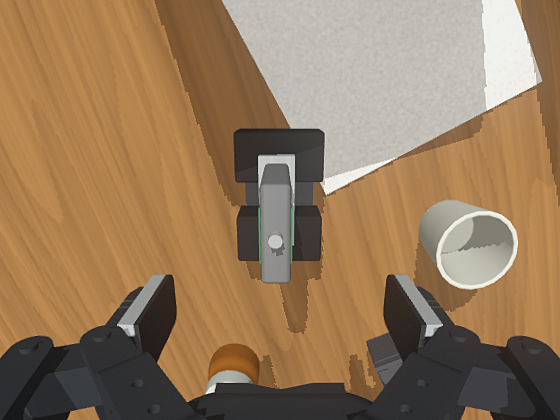

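The gauge stands upright on the rest with its stub at (276,241), about 2 mm off along the jaws. I'll correct that and grip the flat faces.

Emit:
apply_moves([
  [-1,0,25,-2,0,0,0],
  [-1,0,25,0,0,0,0],
  [-1,0,25,0,0,0,0],
  [-1,0,14.5,0,0,0,0],
  [-1,0,0,0,0,0,0],
  [0.3,0,0,0,0,0,0],
  [0.6,0,0,0,0,0,0],
  [0.8,0,0,0,0,0,0],
  [0.8,0,0,0,0,0,0],
  [0.8,0,0,0,0,0,0],
  [0.8,0,0,0,0,0,0],
  [0.8,0,0,0,0,0,0],
])

```text
time: 15.4
tool_pos: [0.4853, 0.3593, 0.1029]
tool_rot: [0.419, -0.419, 0.57, -0.57]
contact_force: [-2.1, -0.2, 5.2]
gripper_width: 0.205
```

```bash
python3 -c "
from h import *
go(.577,-.1366,.2,19.4);print(st()['contact_force'],st()['gripper_width'])"
```

```text
shift [446.  -97.3 235.2] turn y -36.72 | tilt 0.06 zyaw -17.32 pos [0.4853 0.3593 0.1029] t 15.4
[-2.10493758 -0.22218246  5.24354318] 0.2045048014931307
```

Emit:
apply_moves([
  [0.8,0,-10,0,0,0,0],
  [0.8,0,-25,0,0,0,0],
  [0.8,0,-35,0,0,0,0],
  [0.8,0,-40,0,0,0,0],
  [0.8,0,-30,0,0,0,0],
  [0.8,0,0,0,0,-7.3,0],
  [0.8,0,0,0,0,-7.3,0],
  [0.8,0,0,0,0,-7.3,0],
  [0.8,0,0,0,0,-7.3,0],
  [0.8,0,0,0,0,-7.5,0],
  [0.8,0,0,0,0,0,0],
])

```text
time: 16.5
tool_pos: [0.4844, 0.3586, 0.2409]
tool_rot: [-0.576, 0.578, -0.409, 0.409]
contact_force: [0.5, 0.8, -2.9]
gripper_width: 0.201
```

```bash
python3 -c "
from h import *
go(.464,-.177,.24,19.4);print(st()['contact_force'],st()['gripper_width'])
# gauge offset from TCP at grip
k=onz('w5',[(276,241)],.128)[0];print('stub',k,'rel to grip TCP',k[:2]-[.4853,.3593])"
```

```text
shift [ 498.5    1.6 -196.9] turn y -0.03 | tilt 0.12 zyaw 19.37 pos [0.4844 0.3586 0.2409] t 16.5
[ 0.47722425  0.78280951 -2.9006111 ] 0.20064842632288976
stub [0.48481799 0.3600023  0.128     ] rel to grip TCP [-0.00048201  0.0007023 ]
```

Emit:
apply_moves([
  [0.8,25,0,-10,0,0,0],
  [0.8,38,0,-15,0,0,0],
  [0.8,38,0,-15,0,0,0],
  [0.8,38,0,-15,0,0,0],
  [0.8,38,0,-15,0,0,0],
  [0.8,38,0,-15,0,0,0],
  [0.8,38,0,-15,0,0,0],
  [0.8,38,0,-15,0,0,0],
  [0.8,38,0,-15,0,0,0],
  [0.8,38,0,-15,0,0,0],
  [0.8,38,0,-15,0,0,0],
  [0.8,38,0,-15,0,0,0],
  [0.8,38,0,-15,0,0,0],
  [0.8,18,0,-7,0,0,0],
  [0.8,0,0,0,0,0,0],
  [0.8,0,0,0,0,0,0],
])

```text
time: 18.1
tool_pos: [0.4644, -0.177, 0.2415]
tool_rot: [0.577, -0.576, 0.41, -0.409]
contact_force: [-0.8, 0.2, -3.5]
gripper_width: 0.204
```

```bash
python3 -c "
from h import *
a=grab('wrist','w6');go(.577,-.1366,.24,19.4)
q=proj('w6',[[.577,-.1366,.1],[.577,-.1366,.034]]);print(q)
x,y=(q.mean(0)-[100,75]).astype(int);x=min(max(x,0),360);y=max(y,0);print(x,y)
cv2.imwrite('pics/w6c.png',cv2.resize(a[y:y+150,x:x+200],(800,600),interpolation=cv2.INTER_CUBIC))"
```

```text
shift [ -0.4   1.5 119.3] turn y -0.08 | tilt 0.07 zyaw 19.32 pos [ 0.4645 -0.1764  0.2416] t 18.15
[[434.48970022 203.47759105]
 [406.1198821  184.68152522]]
320 119
```

View pics/w6c.png

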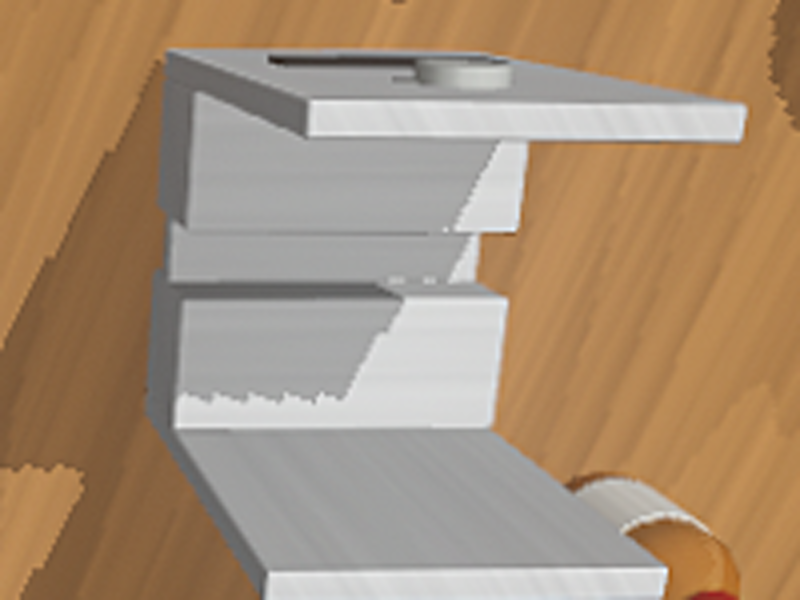

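The groove edges at land level run (186,232)-(520,232) and (182,299)-(507,297). The cheek-top inner edges run (308,137)-(742,140) and (270,572)-(665,568).

```bash
python3 - <<'E'
from h import *
np.set_printoptions(precision=4,suppress=True)
f=lambda p,z:onz('w6',(np.array(p,float)+.5)/4-.5+[320,119],z)[:,:2]
def rep(n,b):
    a=b[1]+b[3]-b[0]-b[2]; y=(b[0]+b[1]-b[2]-b[3])/2
    yaw=np.degrees(np.arctan2(a[1],a[0]));h=np.radians(yaw);n_=np.array([-np.sin(h),np.cos(h)])
    print(n,b.mean(0),'yaw',yaw,'len',np.linalg.norm(b[1]-b[0]),np.linalg.norm(b[3]-b[2]),'sep',y@n_)
rep('groove',f([(186,232),(520,232),(182,299),(507,297)],.034))
rep('cheek',f([(308,137),(742,140),(270,572),(665,568)],.116))
E
```

```text
groove [ 0.5781 -0.1364] yaw 19.647819379049533 len 0.08029930910990327 0.07906069770697281 sep 0.016016184502225875
cheek [ 0.5779 -0.1364] yaw 19.400971092057045 len 0.07916381338002178 0.07825877920226398 sep 0.08261176486505761
```

```bash
python3 -c "
from h import *
go(.578,-.1364,.101,19.5)"
```

```text
shift [-1.000e-01  1.405e+02  1.204e+02] turn y -0.18 | tilt 0.07 zyaw 19.32 pos [ 0.4645 -0.1764  0.2416] t 18.15
```

Emit:
apply_moves([
  [0.8,0,0,30,0,-0.2,0],
  [0.8,0,0,30,0,0,0],
  [0.8,0,0,30,0,0,0],
  [0.8,0,0,30.4,0,0,0],
  [0.8,0,25,0,0,0,0],
  [0.8,0,25,0,0,0,0],
  [0.8,0,25,0,0,0,0],
  [0.8,0,15,0,0,0,0],
  [0.8,0,0,0,0,0,0],
  [0.8,0,0,0,0,0,0],
])

```text
time: 19.15
tool_pos: [0.5785, -0.1364, 0.1526]
tool_rot: [0.578, -0.578, 0.407, -0.408]
contact_force: [0.1, 0.2, -3.3]
gripper_width: 0.201
```

```bash
python3 -c "
from h import *
go(.578,-.1364,.101,19.5);print(st()['contact_force'],st()['gripper_width'])"
```

```text
shift [-0.2 51.6 -0.5] turn y 0.11 | tilt 0.03 zyaw 19.61 pos [ 0.5785 -0.1364  0.1526] t 19.15
[ 0.0503882   0.18269462 -3.33092347] 0.20067064630760315
```

Emit:
apply_moves([
  [0.8,0,12,0,0,0,0],
  [0.8,0,12,0,0,0,0],
  [0.8,0,8,0,0,0,0],
  [0.8,0,6,0,0,0,0],
  [0.8,0,5,0,0,0,0],
  [0.8,0,0,0,0,0,0],
])

```text
time: 19.75
tool_pos: [0.578, -0.1368, 0.1088]
tool_rot: [-0.578, 0.578, -0.408, 0.407]
contact_force: [-2.1, 0.5, 1.5]
gripper_width: 0.203
```

Emit:
apply_moves([
  [0.8,0,2,0,0,0,0],
  [0.8,0,2,0,0,0,0],
  [0.8,0,2,0,0,0,0],
  [0.8,0,0,0,0,0,0],
])

```text
time: 20.15
tool_pos: [0.5785, -0.137, 0.1033]
tool_rot: [0.578, -0.578, 0.407, -0.408]
contact_force: [-1.5, -0.4, 3.1]
gripper_width: 0.198
```

Emit:
apply_moves([
  [0.8,0,1,0,0,0,0],
  [0.8,0,1,0,0,0,0],
  [0.8,0,0,0,0,0,0],
])

```text
time: 20.45
tool_pos: [0.5785, -0.137, 0.1012]
tool_rot: [0.578, -0.578, 0.407, -0.408]
contact_force: [-2.1, -0.7, 3.0]
gripper_width: 0.204
```

Emit:
apply_moves([
  [0.8,0,0.5,0,0,0,0],
  [0.8,0,0.5,0,0,0,0],
  [0.8,0,0,0,0,0,0],
])

```text
time: 20.75
tool_pos: [0.5785, -0.137, 0.101]
tool_rot: [0.578, -0.578, 0.407, -0.408]
contact_force: [-4.0, 0.3, 6.6]
gripper_width: 0.201
```

Emit:
apply_moves([
  [0.8,0,0.5,0,0,0,0],
  [0.8,0,0.5,0,0,0,0],
  [0.8,0,0,0,0,0,0],
])

```text
time: 21.05
tool_pos: [0.5786, -0.137, 0.1009]
tool_rot: [-0.578, 0.578, -0.408, 0.408]
contact_force: [-6.5, 0.7, 12.1]
gripper_width: 0.203
```

The base has bottomed at TCP z 0.1009, as predicted, and the force is now rising. Holding.

Emit:
apply_moves([
  [0.8,0,0.3,0,0,0,0],
  [0.8,0,0,0,0,0,0],
  [0.8,0,0,0,0,0,0],
  [0.8,0,0,0,0,0,0],
  [0.8,0,0,0,0,0,0],
  [0.8,0,0,0,0,0,0],
  [0.8,0,0,0,0,0,0],
  [0.8,0,0,0,0,0,0],
  [0.8,0,0,0,0,0,0],
  [0.8,0,0,0,0,0,0],
  [0.8,0,0,0,0,0,0],
  [0.8,0,0,0,0,0,0],
  [0.8,0,0,0,0,0,0],
  [0.8,0,0,0,0,0,0],
  [0.8,0,0,0,0,0,0],
  [0.8,0,0,0,0,0,0],
  [0.8,0,0,0,0,0,0],
  [0.8,0,0,0,0,0,0],
])

```text
time: 22.85
tool_pos: [0.5786, -0.1371, 0.101]
tool_rot: [-0.578, 0.578, -0.408, 0.408]
contact_force: [-6.1, 1.8, 12.2]
gripper_width: 0.202
```

```bash
python3 -c "
from h import *
go(.4853,.3593,.24,-17.3);s=st();print(s['contact_force'],s['ft_torque'])
a=grab('wrist','w7');b=grab('scene','s7')
q=proj('s7',[[.578,-.1364,.08]])[0].astype(int);print(q)
x,y=q-[50,35]
cv2.imwrite('pics/w7c.png',np.hstack([cv2.resize(a[120:330,180:390],(400,400),interpolation=cv2.INTER_CUBIC),cv2.resize(b[y:y+80,x:x+80],(400,400),interpolation=cv2.INTER_CUBIC)]))"
```

```text
shift [-498.9 -139.2   78.5] turn y 36.89 | tilt 0.02 zyaw 19.59 pos [ 0.5786 -0.1371  0.101 ] t 22.85
[-6.10130208  1.79654007 12.16366882] [ 0.30316969  1.36394402 -0.0458595 ]
[210 254]
```

View pics/w7c.png

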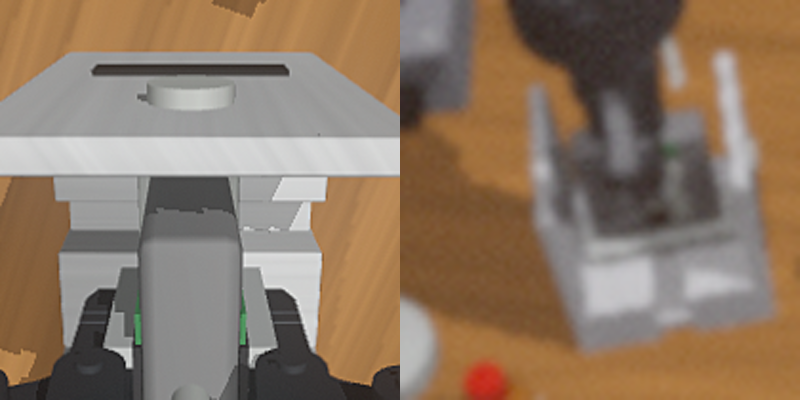

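The gauge base lies across both lands with the pads on its flat faces, and the height matches flat seating to within 0.1 mm. Back to the rest.

Emit:
apply_moves([
  [0.8,0,-5,0,0,0,0],
  [0.8,0,-14,0,0,0,0],
  [0.8,0,-25,0,0,0,0],
  [0.8,0,-35,0,0,0,0],
  [0.8,0,-35,0,0,0,0],
  [0.8,0,-25,0,0,0,0],
  [0.8,-28,0,4.5,0,0,0],
  [0.8,-38,0,6,0,0,0],
  [0.8,-38,0,6,0,0,0],
  [0.8,-38,0,6,0,0,0],
  [0.8,-38,0,6,0,0,0],
  [0.8,-38,0,6,0,0,0],
  [0.8,-38,0,6,0,0,0],
  [0.8,-38,0,6,0,0,0],
  [0.8,-38,0,6,0,0,0],
  [0.8,-38,0,6,0,0,0],
  [0.8,-38,0,6,0,0,0],
  [0.8,-38,0,6,0,0,0],
  [0.8,-38,0,6,0,0,0],
  [0.8,-15,0,2,0,0,0],
])

```text
time: 24.95
tool_pos: [0.4835, 0.3624, 0.2368]
tool_rot: [-0.578, 0.578, -0.407, 0.406]
contact_force: [0.2, -0.7, -3.1]
gripper_width: 0.206
```

Emit:
apply_moves([
  [0.8,0,0,0,0,7.4,0],
  [0.8,0,0,0,0,7.4,0],
  [0.8,0,0,0,0,7.4,0],
  [0.8,0,0,0,0,7.4,0],
  [0.8,0,0,0,0,7.3,0],
  [0.8,0,0,0,0,0,0],
  [0.8,0,0,0,0,0,0],
])

```text
time: 25.65
tool_pos: [0.4848, 0.3592, 0.2372]
tool_rot: [0.419, -0.42, 0.569, -0.569]
contact_force: [0.5, -0.2, -3.1]
gripper_width: 0.203
```

```bash
python3 -c "
from h import *
go(.4853,.3593,.103,-17.3);s=st();print(s['contact_force'],s['gripper_width'])"
```

```text
shift [ -0.3 134.2   0.5] turn y 0.11 | tilt 0.05 zyaw -17.19 pos [0.4848 0.3592 0.2372] t 25.65
[ 0.46894129 -0.15622249 -3.1365845 ] 0.20336176586223093
```

Emit:
apply_moves([
  [0.8,0,20,0.5,0,0,0],
  [0.8,0,30,0,0,0,0],
  [0.8,0,30,0,0,0,0],
  [0.8,0,25,0,0,0,0],
  [0.8,0,15,0,0,0,0],
  [0.8,0,8,0,0,0,0],
  [0.8,0,3,0,0,0,0],
  [0.8,0,1,0,0,0,0],
  [0.8,0,0,0,0,0,0],
])

```text
time: 26.55
tool_pos: [0.4863, 0.3599, 0.1071]
tool_rot: [-0.42, 0.418, -0.569, 0.57]
contact_force: [1.5, 0.4, -2.9]
gripper_width: 0.205
```

Emit:
apply_moves([
  [0.8,0,0.7,0,0,0,0],
  [0.8,0,0.7,0,0,0,0],
  [0.8,0,0.6,0,0,0,0],
  [0.8,0,0,0,0,0,0],
])

```text
time: 26.95
tool_pos: [0.4854, 0.3594, 0.1037]
tool_rot: [0.419, -0.419, 0.57, -0.57]
contact_force: [-0.1, 1.0, -2.8]
gripper_width: 0.205
```

Emit:
apply_moves([
  [0.8,0,0.6,0,0,0,0],
  [0.8,0,0.6,0,0,0,0],
  [0.8,0,0,0,0,0,0],
  [0.8,0,0,0,0,0,0],
])

```text
time: 27.35
tool_pos: [0.4855, 0.3595, 0.103]
tool_rot: [-0.419, 0.419, -0.57, 0.57]
contact_force: [-2.3, -0.5, 1.4]
gripper_width: 0.208
```

Contact with the rest confirmed. Release and withdraw.

Emit:
apply_moves([
  [0.4,0,0,0,0,0,0],
  [0,0,0,0,0,0,0],
  [-1,0,0,0,0,0,0],
  [-1,0,0,0,0,0,0],
  [-1,0,0,0,0,0,0],
  [-1,0,-20,0,0,0,0],
  [-1,0,-35,0,0,0,0],
  [-1,0,-40,0,0,0,0],
  [-1,0,-30,0,0,0,0],
  [-1,0,0,0,0,0,0],
  [-1,0,0,0,0,0,0],
])

```text
time: 28.45
tool_pos: [0.4858, 0.3596, 0.2284]
tool_rot: [-0.42, 0.418, -0.57, 0.57]
contact_force: [0.3, -0.3, -0.6]
gripper_width: 0.996
```

```bash
python3 -c "
from h import *
a=grab('wrist','w8');b=grab('top','top8')
print(proj('w8',[[.4864,.3581,.128]]),st()['time'])
cv2.imwrite('pics/f8.png',np.hstack([cv2.resize(a,(400,300)),cv2.resize(b[90:300,130:410],(400,300))]))
d=cv2.absdiff(b,cv2.imread('pics/top0.png')).max(2)"
```

```text
[[281.80049209 223.2605712 ]] 28.55
```

View pics/f8.png

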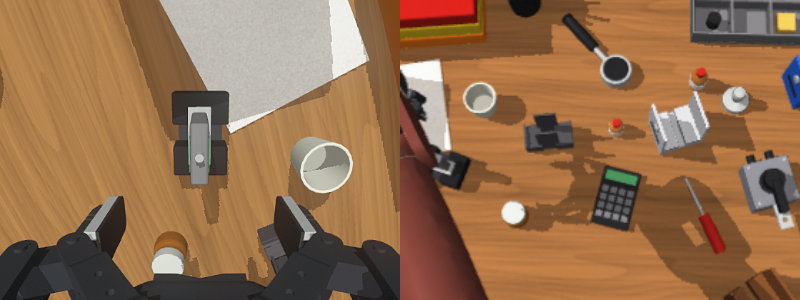

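The gauge stands upright on the rest, with its stub at about (199,158) in the left half. The isolator handle is still off over the lug, and the bystanders are where they were. Handing in.

```bash
python3 -c "
from h import *
print(manip.job_done())"
```

```text
the job is handed in; nothing more can be done
None
```

The job is done and handed in at about 28.6 s of the 72 s limit, in the order asked.

- **Isolator:** I gripped the handle and swung it to off. By the tool angle it stands at about 90°, and in the close picture the tab lies centred over the hasp lug with the holes on one line. In the last picture it is still off.
- **Gauge to the rest:** I took it from the dock by its narrow ends, stood it on the open rest, let go and took it again by its flat faces.
- **Groove:** I pushed the probe in until the base stopped on the lands. The gripper height there matched flat seating to about 0.1 mm. I held it for about 1.8 s with about 12 N on the wrist.
- **Return:** The gauge is back upright on the rest, and the gripper is open and about 125 mm above its release height.
- **Bystanders:** By eye, those in view in the last pictures stand where they were. I did not compare positions by number.

I did not read a depth off the gauge's scale; its scales are on the flat faces and were hidden by the pads. None of the checks disagreed beyond 1–2 mm.

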